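# Square up the meal boxes on the pass riser with a straightedge

### The job

The three meal boxes on the steel pass riser hang over its front edge at odd angles. Take the aluminium straightedge by its blue rib and push the row back with its long edge, never with the gripper itself, until all three box fronts stand in one straight line flush with the riser's front edge; then lay the straightedge flat on the table again, rib up. Leave the soup tub, sauce bottle, pot and bowl where they stand.

Things in the scene. Friction and masses are not known exactly. Their poses are not given: they have to be found in the camera images.
- riser: Fixed low riser of folded stainless sheet, 480 mm wide (its y), 240 mm deep (its x), top 80 mm above the table, at a small yaw. Origin at table height below the middle of its front edge (nearest the robot); x points back, away from the robot; y along the front edge; z up. Its flat upright front lip is the plane x = 0, from 50 to 80 mm above the table; below that the front is open.
- box_red: Loose meal box, brown card, red lid: 120 mm deep (its x), 100 mm wide (its y), 48 mm high, straight sided, 0.2 to 0.45 kg; slides on the riser at 1 to 5 N. Origin at the centre of its underside; x points back, away from the robot: front face at x = -60 mm. It stands on the riser, its front overhanging the riser's front edge.
- box_white: Meal box as box_red, with a white lid.
- box_green: Meal box as box_red, with a green lid. The three stand side by side along the riser's front edge, about 130 mm apart, in any order.
- box_red_front (a point): Middle of the lower front edge of the red-lidded box (the edge facing the robot), same axes as the box.
- box_white_front (a point): Same point of the white-lidded box.
- box_green_front (a point): Same point of the green-lidded box.
- straightedge: Loose aluminium straightedge, 0.45 kg, flat on the table: a bar 440 mm long (its y), 70 mm wide (its x), 20 mm thick; its long side faces (x = +35 and -35 mm) are straight and upright, either will do. A blue grip rib 14 mm wide runs along the middle of its top over the full length, 20 to 54 mm above the underside. Origin at the centre of the underside, also the balance point; z up.
- soup_tub: Bystander: round white lidded tub, 94 mm diameter, 72 mm high, standing on the rear part of the riser, behind the boxes. Origin at the centre of its underside.
- sauce_bottle: Bystander: red squeeze bottle, 56 mm diameter, 185 mm high, on the table to the left of the riser. Origin at the centre of its underside.
- pot: Bystander: steel pot with lid, 186 mm diameter (244 mm over its handles), 146 mm high, on the table at the left. Origin at the centre of its underside.
- bowl: Bystander: blue bowl, 120 mm diameter, 55 mm high, on the table at the right. Origin at the centre of its underside.
Not all that is in view belongs to the job. What is shaped like the box_white but pink or yellow is not meant.

How it is judged:
By the outcome, as a careful person would: the job done as asked, in the order asked, and still so for the second after the job is handed in, with the robot touching nothing.
It also fails if it takes over 50 s, if anything falls off the work surface, if the arm or the gripper's body presses on something with over 40 N, if the wrist force passes 120 N, or if a joint passes its speed limit or range.

### The arm

A 7-joint arm with a two-finger parallel gripper is mounted at the origin on the work surface. World frame = base frame: x ahead of the robot, y to its left, z up, the work surface at z = 0. Lengths are in mm, angles in rad, forces in N, time in s.
With the tool pointing down it reaches from about 400 to 875 mm from the base axis. Payload 4.4 kg.
Tool frame: the origin (TCP) lies between the finger pads; the fingertips stand ctrl.finger_overhang ahead of it and the grasp point (between the pads) lies 11 mm behind it (ctrl.finger_overhang is the distance from the TCP to the fingertips, in mm); z points along the fingers, y is the direction in which the jaws open and shut (so a half turn about z gives the same grasp; the last joint's range is limited). The gripper opens to 85 mm and grips with 20 to 120 N. Pads are 22 mm wide; open, the fingers measure 114 mm over their backs; the gripper's body (76 mm by 85 mm) begins 54 mm behind the grasp point. The pads swing forward as they close: fully open they stand 13 mm farther back than shut.
Start: joints at [-1.266, 0.628, 0.038, 1.517, -0.027, 0.996, -0.02], TCP at [235.512, 605.848, 239.313] pointing down, gripper open.
Joint ranges: [-3.06, 3.06], [-0.37, 2.12], [-1.25, 1.32], [0.18, 2.47], [-1.1, 4.24], [0.23, 1.98], [-2.94, 2.94]. Speed limits (rad/s): [2.57, 2.57, 3.14, 3.14, 3.14, 3.14, 3.14].

### API

Orientations are given as [roll, pitch, yaw] about the fixed x, y, z axes, in that order (R = Rz(yaw) Ry(pitch) Rx(roll)).
In Python, from cell import ctrl gives the robot as it stands. The module is installed in compiled form; this text tells all that it offers.
- The arm moves only by the tool step_arm, never from a script. Its argument "deltas" is a list that holds one entry, the list of rows, each a list of 7 numbers: the opening, from 0 (shut) to 1 (fully open), then the shift along the world's x, y, z in mm, then the turn, a rotation vector about the world's x, y, z in rad. In form: [[[grip, tx, ty, tz, rx, ry, rz], ...]]. A call has 1 to 10 rows; each row shifts and turns the commanded pose from where the row before left it; what a row does not reach is not made up. A row lasts 1/12 s, in which the tool goes at most 41.7 mm and 7.16 degrees, less where a joint would pass 70% of its speed; a pose out of reach is approached as far as the arm can. A call is refused whole if a number of a shift passes 41.7 or a number of a turn 0.125, either way. A call with a gripper value outside its range is refused whole. The fingers move at their own pace and stop on an object; the grip force is fixed at half the most. Time passes only in rows, so rows that do not move let the fingers close. It gives the time, the measured TCP pose, the force and the opening at its end, in the units of the state.
- ctrl.read_state(): the state, without advancing time (a new reading comes with each control period).
- ctrl.get_image(name): name is "side" or "top" or "wrist"; returns (picture, depth): 420x560x3 uint8, red, green, blue; 420x560 float32, mm along the optical axis (not along the pixel's ray), 0 where there is no reading.
- ctrl.camera_info(name): a dict with "intrinsics" (3x3 intrinsics, pixels), "distortion" ([k1, k2, p1, p2, k3] as OpenCV has them; the pictures are not rectified), "rvec" (rotation vector, rad) and "tvec" (3), from world to camera coordinates, as OpenCV has them. Camera axes: x right, y down, z forward; pixel columns grow to the right and rows downward; lengths in mm; the calibration is good to about 2 mm. A picture is of the moment at which its call begins: read the wrist's pose just before it. camera_info takes no time and is no camera call; for the wrist camera it gives the pose at the moment of the call.
- ctrl.finish_job(): hands the job in, once; it reports no verdict.
The state is a dict: "clock": time; "qpos": joint angles; "qd": joint speeds; "tau": joint torques, N m; "eef_pos": TCP position; "tool_rot": TCP orientation; "force": force on the tool from outside, world axes, zero at the start; "torque": the same for the moment, N m; "width": finger opening in mm.
Only numpy, scipy, OpenCV 4.12 (cv2) and the standard library are available. Lean on these libraries where they do the work, as an engineer would, in place of code of your own. Each camera call takes 0.05 s, during which the arm holds its last target.

## Working session

There is one attempt and no reset: what is moved stays moved. The work goes in short steps, Python scripts to look and compute and a tool call to move; the robot and the scene stay as the last step left them, time stands still between calls to the robot, and variables do not carry over. Pictures are saved under pics/ and viewed, and the job is handed in when it is done.

Besides the shell and the picture viewer there is one more tool, called after "Emit:" by a JSON object that holds its "method" and its "body". step_arm: Moves the arm, as the interface text tells. Its arguments: {"type":"object","properties":{"deltas":{"type":"array"}},"required":["deltas"]}

```bash
mkdir -p pics; cat > h.py <<'E'
import numpy as np, cv2
from cell import ctrl
def cam(n):
    i=ctrl.camera_info(n); K=np.array(i['intrinsics'],float);D=np.array(i['distortion'],float)
    R=cv2.Rodrigues(np.array(i['rvec'],float))[0];t=np.array(i['tvec'],float).ravel()
    return K,D,R,t
def ray(c,uv,z):
    K,D,R,t=c
    p=cv2.undistortPoints(np.array(uv,float).reshape(-1,1,2),K,D).reshape(-1,2)
    d=np.c_[p,np.ones(len(p))]@R; o=-R.T@t
    s=(z-o[2])/d[:,2]
    return o+d*s[:,None]
def proj(c,P):
    K,D,R,t=c
    return cv2.projectPoints(np.array(P,float).reshape(-1,1,3),cv2.Rodrigues(R)[0],t,K,D)[0].reshape(-1,2)
def cloud(c,dep):
    K,D,R,t=c
    v,u=np.mgrid[0:420,0:560]
    p=cv2.undistortPoints(np.c_[u.ravel(),v.ravel()].astype(float).reshape(-1,1,2),K,D).reshape(-1,2)
    X=np.c_[p,np.ones(len(p))]*dep.reshape(-1,1)
    return ((X-t)@R).reshape(420,560,3)
def snap(n,f):
    c=cam(n);im,d=ctrl.get_image(n);np.savez(f'{f}.npz',im=im,d=d)
    cv2.imwrite(f'pics/{f}.png',cv2.cvtColor(im,cv2.COLOR_RGB2BGR));return c,im,d
E
python3 - <<'E'
from h import *
print(ctrl.read_state(), ctrl.finger_overhang)
for n in('top','side','wrist'):
    c,im,d=snap(n,n+'0'); print(n,-c[2].T@c[3], c[2][2])
E
```

```text
{'clock': 0.0, 'qpos': array([-1.2658311 ,  0.6293339 ,  0.03843532,  1.51835578, -0.0270125 ,
        0.99629996, -0.01999962]), 'qd': array([-0.000382  , -0.0002438 ,  0.0006268 , -0.00052858,  0.00091741,
        0.00099783, -0.00080467]), 'tau': array([ 6.86517214e-04, -5.63396394e+01,  1.22635826e+00, -1.93447065e+01,
        1.10258340e-02,  1.04592644e-02, -6.89769436e-06]), 'eef_pos': array([235.26078386, 605.28411625, 238.40078059]), 'tool_rot': array([-3.13971333e+00,  9.58369396e-06,  2.77082666e+00]), 'force': array([-1.02368606, -0.41825698, -0.52678343]), 'torque': array([ 0.02418948, -0.0072385 , -0.01518867]), 'width': 85.42976995101867} 8.0
top [ 475.3543441   -22.63471041 1264.96325392] [ 0.07141096  0.01504248 -0.99733354]
side [ -93.42218472 -752.28463866  962.06932296] [ 0.50198422  0.5560696  -0.66241864]
wrist [158.72693004 636.22548436 373.36541996] [ 0.29865112 -0.11836139 -0.94699424]
```

View pics/top0.png

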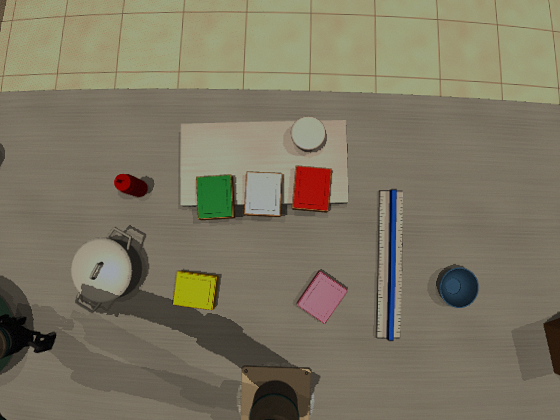

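View pics/side0.png

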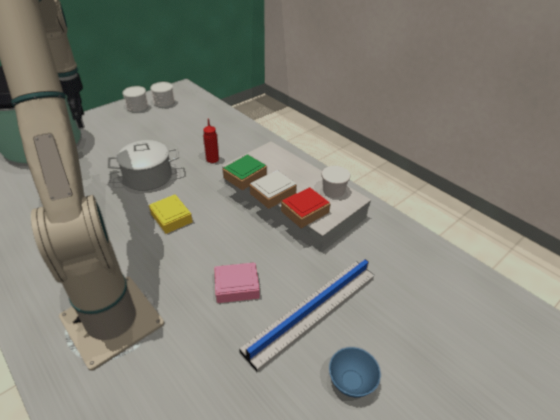

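Top view: green (215,197), white (264,194) and red (312,189) boxes stand on the riser. The pink (322,296) and yellow (195,290) boxes are decoys on the table. The straightedge runs from (390,190) to (390,340), the bowl is at (458,286) and the tub at (308,134).

```bash
cat > m.py <<'E'
from h import *
import sys
def hsv(im): return cv2.cvtColor(im,cv2.COLOR_RGB2HSV)
def rectfit(P):
    r=cv2.minAreaRect(P[:,:2].astype(np.float32)); return r
def boxes(c,im,d,pr=True):
    P=cloud(c,d);h=hsv(im);out={}
    Z=P[...,2]
    x,y=P[...,0],P[...,1]
    top=(Z>112)&(Z<142)&(x>420)&(x<800)&(np.abs(y)<330)
    m={'red':((h[...,0]<6)|(h[...,0]>174))&(h[...,1]>150),'green':(h[...,0]>45)&(h[...,0]<80)&(h[...,1]>100),'white':(h[...,1]<60)&(h[...,2]>120)}
    for k,mm in m.items():
        q=(mm&top).astype(np.uint8)
        n,l,s,ce=cv2.connectedComponentsWithStats(q)
        i=1+np.argmax(s[1:,4]); 
        ct=max(cv2.findContours((l==i).astype(np.uint8),cv2.RETR_EXTERNAL,cv2.CHAIN_APPROX_NONE)[0],key=len)
        zz=np.median(Z[l==i]); W=ray(c,ct.reshape(-1,2),128)
        r=rectfit(W); out[k]=r
        if pr: print(k,s[i][:5],ce[i],'z',zz,'rect',np.round(r[0],1),np.round(r[1],1),round(r[2],2)); print(np.round(cv2.boxPoints(r),1).tolist())
    return out
E
python3 - <<'E'
from m import *
c=cam('top');f=np.load('top0.npz');im,d=f['im'],f['d']
boxes(c,im,d)
P=cloud(c,d);h=hsv(im)
# riser
for u,v in [(184,200),(345,200),(184,125),(345,125),(308,134),(390,265),(383,265),(458,286),(127,184),(195,290),(322,296),(102,270),(450,200)]:
    print((u,v),np.round(P[v,u],1))
b=((h[...,0]>100)&(h[...,0]<130)&(h[...,1]>120))
b[:,:370]=0;b[:,410:]=0
ct=np.argwhere(b)[:,::-1]
W=ray(c,ct,54); r=rectfit(W);print('rib',r,cv2.boxPoints(r).tolist(),np.median(P[b][:,2]))
q=(np.abs(P[...,2]-80)<8)&(P[...,0]>380)&(P[...,0]<850)&(np.abs(P[...,1])<350)
# front edge pixels: per column lowest row of q
pts=[]
for u in list(range(183,196))+list(range(336,345)):
    vs=np.where(q[:,u])[0]
    if len(vs): pts.append((u,vs.max()))
print(pts)
W=ray(c,np.array(pts)+[0,.5],80);print(np.round(W[:,:2],1).tolist()); 
pts=[(np.where(q[v])[0].min(),v) for v in range(140,195,5)];print(np.round(ray(c,np.array(pts)-[.5,0],80)[:,:2],1).tolist())
pts=[(np.where(q[v])[0].max(),v) for v in range(140,195,5)];print(np.round(ray(c,np.array(pts)+[.5,0],80)[:,:2],1).tolist())
big=cv2.resize(im[90:360,170:430],None,fx=2.2,fy=2.2,interpolation=cv2.INTER_CUBIC)
cv2.imwrite('pics/crop0.png',big[...,::-1])
E
```

```text
red [ 293  166   38   44 1397] [311.56478168 187.8210451 ] z 126.8641044025505 rect [627.2 -84.4] [ 93.1 113.5] 86.44
[[567.5999755859375, -127.4000015258789], [680.9000244140625, -134.39999389648438], [686.7000122070312, -41.400001525878906], [573.4000244140625, -34.400001525878906]]
green [ 197  175   35   43 1378] [214.06313498 196.28447025] z 127.02210507212268 rect [596.8 181.5] [113.5  92.5] 4.64
[[536.4000244140625, 223.0], [543.9000244140625, 130.8000030517578], [657.0999755859375, 140.0], [649.5999755859375, 232.1999969482422]]
white [ 245  172   36   43 1375] [262.63709091 193.128     ] z 126.9814246896517 rect [608.8  48. ] [ 93.8 112.2] 88.89
[[551.7999877929688, 2.200000047683716], [664.0, 0.10000000149011612], [665.7999877929688, 93.80000305175781], [553.5999755859375, 96.0]]
(184, 200) [588.7 276.9  77.4]
(345, 200) [ 601.  -182.6   81.1]
(184, 125) [808.8 288.6  78.2]
(345, 125) [ 820.5 -180.4   75.2]
(308, 134) [769.6 -70.2 153.6]
(390, 265) [ 419.  -322.9   45. ]
(383, 265) [ 417.  -309.9   11.8]
(458, 286) [ 357.4 -544.7    5.1]
(127, 184) [622.7 423.  143. ]
(195,
[... 927 characters left out ...]
75.6], [572.8, 272.6], [572.9, 269.7], [572.9, 266.8], [573.0, 263.9], [573.1, 261.0], [573.2, 258.1], [573.3, 255.2], [573.3, 252.3], [573.4, 249.4], [573.5, 246.5], [576.4, 243.8], [593.3, -157.3], [593.4, -160.2], [593.4, -163.0], [593.5, -165.9], [593.6, -168.7], [593.7, -171.5], [593.8, -174.4], [593.9, -177.2], [593.9, -180.1]]
[[763.4, 295.8], [748.5, 297.9], [733.7, 297.1], [719.0, 296.3], [704.3, 295.5], [689.6, 294.7], [675.0, 293.9], [660.5, 293.1], [645.9, 292.3], [631.4, 291.6], [617.0, 290.9]]
[[774.9, -184.6], [760.2, -184.8], [745.5, -185.0], [730.9, -185.1], [716.4, -185.3], [701.9, -188.4], [687.4, -188.6], [673.0, -188.8], [658.6, -189.0], [644.2, -189.2], [629.9, -189.4]]
```

View pics/crop0.png

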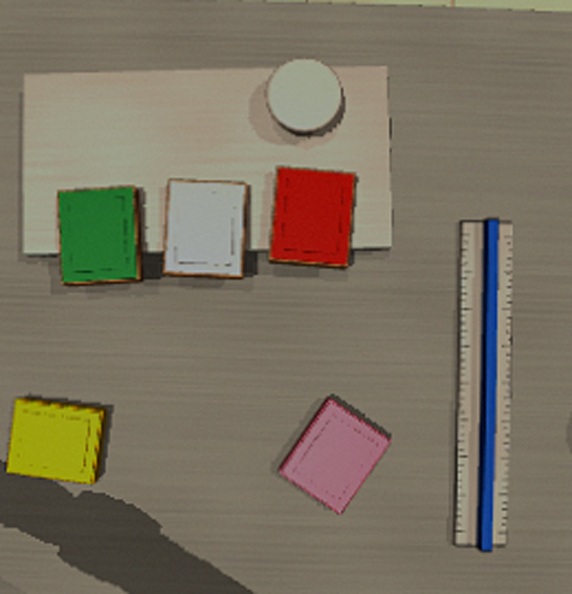

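Emit:
{"method": "step_arm", "body": {"deltas": [[[1,24.5,-35.5,0,0,0,-0.12],[1,24.5,-35.5,0,0,0,-0.12],[1,24.5,-35.5,0,0,0,-0.12],[1,24.5,-35.5,0,0,0,-0.12],[1,24.5,-35.5,0,0,0,-0.12],[1,24.5,-35.5,0,0,0,-0.12],[1,24.5,-35.5,0,0,0,-0.12],[1,24.5,-35.5,0,0,0,-0.12],[1,24.5,-35.5,0,0,0,-0.12],[1,24.5,-35.5,0,0,0,-0.12]]]}}

```text
clock: 0.98
eef_pos: [472.8, 261.2, 239.4]
tool_rot: [-3.142, -0.0, 1.565]
force: [0.2, 0.9, 0.4]
width: 85.4
```

```bash
python3 -c "
from h import *
s=ctrl.read_state();print({k:np.round(s[k],3) for k in ('clock','qpos','eef_pos','tool_rot','force')})"
```

```text
{'clock': np.float64(0.983), 'qpos': array([-0.814,  0.495,  0.382,  1.833, -0.237,  0.858, -0.323]), 'eef_pos': array([472.807, 261.164, 239.366]), 'tool_rot': array([-3.142, -0.   ,  1.565]), 'force': array([0.207, 0.905, 0.399])}
```

Emit:
{"method": "step_arm", "body": {"deltas": [[[1,0,-40,0,0,0,0],[1,0,-40,0,0,0,0],[1,0,-40,0,0,0,0],[1,0,-40,0,0,0,0],[1,0,-40,0,0,0,0],[1,0,0,0,0,0,0],[1,0,0,0,0,0,0]]]}}

```text
clock: 1.57
eef_pos: [472.1, 60.1, 239.5]
tool_rot: [3.141, 0.0, 1.565]
force: [0.6, 0.3, 0.4]
width: 85.2
```

```bash
python3 - <<'E'
from h import *
c,im,d=snap('wrist','w1'); np.savez('w1c.npz',K=c[0],D=c[1],R=c[2],t=c[3]); s=ctrl.read_state();print(s['eef_pos'],s['tool_rot'],s['clock'],-c[2].T@c[3],c[2][2])
E
```

```text
[472.18606021  62.43762144 239.35550159] [ 3.14158594e+00 -4.78003988e-04  1.56864040e+00] 1.6167 [473.31232188 143.82497457 374.35772367] [-0.00296747 -0.3226137  -0.94652607]
```

View pics/w1.png

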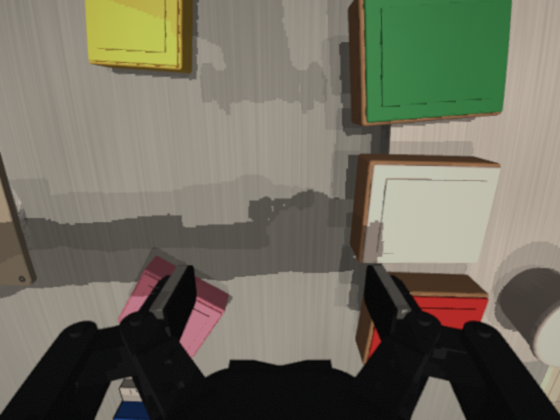

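Wrist view: green (435,60), white (430,210) and red (425,320) overhang the riser edge, which shows at about (388,135). The pink (180,310) and yellow (140,35) decoys stand at the left, and the blue rib end is at (130,410). Next I go above the rib.

Emit:
{"method": "step_arm", "body": {"deltas": [[[1,-4,-30,0,0,0,-0.12],[1,-4,-30,0,0,0,-0.12],[1,-4,-30,0,0,0,-0.12],[1,-4,-30,0,0,0,-0.12],[1,-4,-30,0,0,0,-0.12],[1,-4,-30,0,0,0,-0.12],[1,-4,-30,0,0,0,-0.12],[1,-4,-30,0,0,0,-0.12],[1,-4,-30,0,0,0,-0.12],[1,-4,-30,0,0,0,-0.12]]]}}

```text
clock: 2.45
eef_pos: [433.3, -236.4, 239.1]
tool_rot: [-3.141, -0.001, 0.369]
force: [0.8, -0.6, -0.6]
width: 85.7
```

Emit:
{"method": "step_arm", "body": {"deltas": [[[1,-4,-30,0,0,0,-0.12],[1,-4,-30,0,0,0,-0.12],[1,-4,-25,0,0,0,-0.12],[1,0,0,0,0,0,0],[1,0,0,0,0,0,0]]]}}

```text
clock: 2.87
eef_pos: [420.9, -321.7, 238.8]
tool_rot: [-3.141, 0.001, 0.012]
force: [-0.4, 0.6, -0.8]
width: 85.4
```

```bash
python3 - <<'E'
from m import *
s=ctrl.read_state();print(s['eef_pos'],s['tool_rot'],s['clock'],np.round(s['qpos'],2))
c,im,d=snap('wrist','w2'); np.savez('w2c.npz',K=c[0],D=c[1],R=c[2],t=c[3]); print(-c[2].T@c[3])
h=hsv(im);b=((h[...,0]>100)&(h[...,0]<130)&(h[...,1]>120)).astype(np.uint8)
n,l,st,ce=cv2.connectedComponentsWithStats(b);i=1+np.argmax(st[1:,4]);print(st[i],ce[i])
P=cloud(c,d);q=P[l==i];print(np.percentile(q,[2,50,98],axis=0))
t=q[abs(q[:,2]-54)<5];print(len(t),rect:=rectfit(t))
E
```

```text
[ 420.90195665 -321.74314461  238.77550789] [-3.14143625e+00  7.73587922e-04  1.22555090e-02] 2.8667 [ 0.08  0.58  0.82  1.87 -0.52  0.92 -0.42]
[ 504.73351441 -320.14776599  373.59763018]
[ 279    0   19  342 4055] [287.50850801 159.4594328 ]
[[ 217.14183434 -335.39591015   52.75858709]
 [ 456.25242092 -329.10454305   54.33027795]
 [ 595.62922154 -322.86655377   55.89198677]]
4036 ((401.8677673339844, -329.09637451171875), (13.30746078491211, 397.50323486328125), 89.90409851074219)
```

View pics/w2.png

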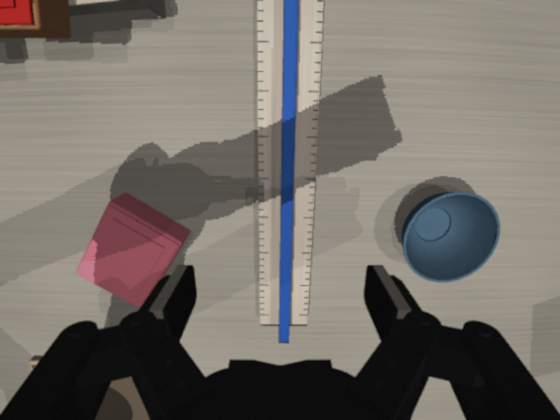

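Emit:
{"method": "step_arm", "body": {"deltas": [[[1,0,-7.5,-20,0,0,-0.014],[1,0,0,-30,0,0,0],[1,0,0,-30,0,0,0],[1,0,0,-30,0,0,0],[1,0,0,-30,0,0,0],[1,0,0,-30,0,0,0],[1,0,0,-15,0,0,0],[1,0,0,0,0,0,0],[1,0,0,0,0,0,0]]]}}

```text
clock: 3.67
eef_pos: [420.9, -327.5, 53.9]
tool_rot: [-3.139, 0.001, -0.0]
force: [0.2, -0.5, 0.2]
width: 85.2
```

Emit:
{"method": "step_arm", "body": {"deltas": [[[1,0,-1.5,-11,0,0,0],[1,0,0,-10,0,0,0],[1,0,0,0,0,0,0],[0,0,0,0,0,0,0],[0,0,0,0,0,0,0],[0,0,0,0,0,0,0],[0,0,0,0,0,0,0],[0,0,0,0,0,0,0],[0,0,0,0,0,0,0],[0,0,0,0,0,0,0]]]}}

```text
clock: 4.5
eef_pos: [420.3, -331.0, 33.7]
tool_rot: [-3.141, -0.0, -0.003]
force: [0.2, 0.8, 5.1]
width: 13.5
```

Emit:
{"method": "step_arm", "body": {"deltas": [[[0,0,0,10,0,0,0],[0,0,0,20,0,0,0],[0,0,0,30,0,0,0],[0,0,0,30,0,0,0],[0,0,0,30,0,0,0],[0,0,0,30,0,0,0],[0,0,0,20,0,0,0],[0,0,0,0,0,0,0],[0,0,0,0,0,0,0]]]}}

```text
clock: 5.25
eef_pos: [420.3, -330.8, 203.8]
tool_rot: [3.141, -0.001, -0.003]
force: [0.2, 1.0, -5.5]
width: 12.7
```

```bash
python3 - <<'E'
from m import *
c,im,d=snap('wrist','w3'); c,im,d=snap('side','s3');s=ctrl.read_state();print(s['eef_pos'],s['force'],s['width'])
E
```

```text
[ 419.43679789 -329.72495124  201.87695816] [-0.34673081  0.02254356 -5.32741585] 12.986503621173851
```

View pics/s3.png

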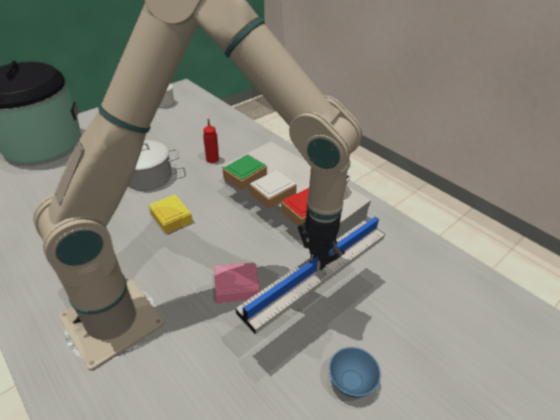

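The bar lifts level in the grip (side view, about (315,275)). Next I turn it parallel to the riser and carry it in front.

Emit:
{"method": "step_arm", "body": {"deltas": [[[0,2,12,0,0,0,0.05],[0,4,25,0,0,0,0.105],[0,4,25,0,0,0,0.11],[0,4,25,0,0,0,0.11],[0,4,25,0,0,0,0.11],[0,4,25,0,0,0,0.11],[0,4,25,0,0,0,0.11],[0,4,25,0,0,0,0.11],[0,4,25,0,0,0,0.11],[0,4,25,0,0,0,0.11]]]}}

```text
clock: 6.18
eef_pos: [457.0, -91.7, 202.2]
tool_rot: [-3.139, 0.001, 1.04]
force: [-0.7, 0.7, -4.8]
width: 13.0
```

Emit:
{"method": "step_arm", "body": {"deltas": [[[0,4,25,0,0,0,0.11],[0,4,25,0,0,0,0.11],[0,4,25,0,0,0,0.11],[0,4,25,0,0,0,0.11],[0,3,25,0,0,0,0.1],[0,1,15,0,0,0,0.045],[0,0,0,0,0,0,0],[0,0,0,0,0,0,0]]]}}

```text
clock: 6.85
eef_pos: [477.2, 46.6, 202.5]
tool_rot: [-3.139, 0.0, 1.619]
force: [-0.6, -0.3, -4.8]
width: 13.2
```

```bash
python3 - <<'E'
from m import *
s=ctrl.read_state();print(s['eef_pos'],s['tool_rot'],s['force'],s['width'])
c,im,d=snap('wrist','w4');np.savez('w4c.npz',K=c[0],D=c[1],R=c[2],t=c[3])
c,im,d=snap('top','t4')
E
```

```text
[477.18519428  46.60682971 202.51738616] [-3.13945224e+00  2.69011825e-04  1.61859307e+00] [-0.62889487 -0.27215189 -4.7676624 ] 13.219652888862734
```

View pics/w4.png

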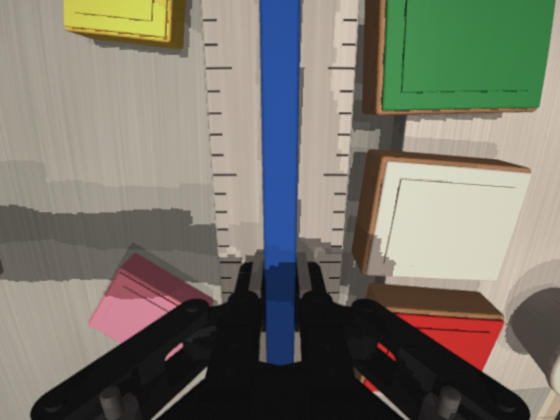

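View pics/t4.png

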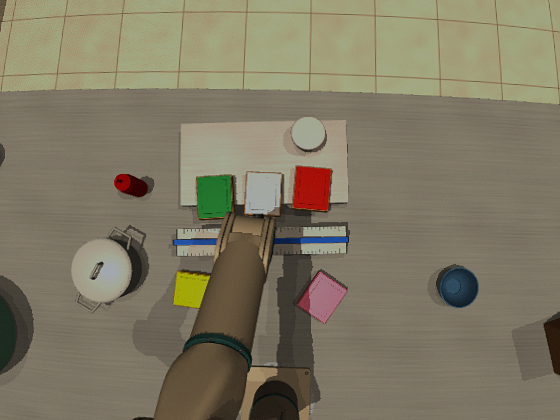

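Top view: the bar spans (173,243) to (348,239), in front of the boxes. Wrist view: the bar runs straight down the picture and the boxes are at its right. Next I measure the bar's angle and height against the riser edge.

```bash
python3 - <<'E'
from m import *
f=np.load('t4.npz');im,d=f['im'],f['d'];c=cam('top')
h=hsv(im);b=((h[...,0]>100)&(h[...,0]<130)&(h[...,1]>120));b[:225]=0;b[260:]=0;b[:,:160]=0;b[:,360:]=0
P=cloud(c,d);q=P[b];print('z top rib',np.percentile(q[:,2],[10,50,90]),'by end',[np.round(np.median(q[m],0),1) for m in (q[:,1]>150,q[:,1]<-60)])
W=ray(c,np.argwhere(b)[:,::-1],222);A=np.polyfit(W[:,1],W[:,0],1);print('rib slope',A, W[:,1].min(),W[:,1].max())
w=np.load('w4c.npz');c=(w['K'],w['D'],w['R'],w['t']);f=np.load('w4.npz');im,d=f['im'],f['d'];P=cloud(c,d);h=hsv(im)
b=((h[...,0]>100)&(h[...,0]<130)&(h[...,1]>120));b[260:]=0
q=P[b];print('wrist rib z',np.percentile(q[:,2],[5,50,95]));q=q[abs(q[:,2]-np.median(q[:,2]))<6];print(np.polyfit(q[:,1],q[:,0],1),np.polyfit(q[:,1],q[:,2],1))
# riser edge from w1,w4
for n in('w1','w4'):
    w=np.load(n+'c.npz');c=(w['K'],w['D'],w['R'],w['t']);d=np.load(n+'.npz')['d'];P=cloud(c,d)
    g=abs(P[...,2]-80)<6
    rows=[r for r in range(0,420) if g[r,370:].sum()>25]
    e=[]
    for r in rows:
        u=370+np.where(g[r,370:])[0].min()
        e.append((u,r))
    W=ray(c,np.array(e)-[.5,0],80);print(n);print([(e[i],np.round(W[i,:2],1).tolist()) for i in range(0,len(e),4)])
E
```

```text
z top rib [220.13376585 222.41583202 224.80231782] by end [array([471.3, 205.9, 222.3]), array([ 486.2, -117.9,  222.5])]
rib slope [-4.57684926e-02  4.80778705e+02] -173.0246030505973 261.4773894641928
wrist rib z [221.96799106 223.04664453 224.16410321]
[-4.68033748e-02  4.79915547e+02] [7.58508244e-04 2.22951770e+02]
w1
[((np.int64(512), 0), [680.9, 237.7]), ((np.int64(512), 4), [681.4, 234.5]), ((np.int64(512), 8), [682.0, 231.2]), ((np.int64(511), 12), [681.6, 227.8]), ((np.int64(511), 16), [682.1, 224.5]), ((np.int64(511), 20), [682.7, 221.2]), ((np.int64(511), 24), [683.3, 217.9]), ((np.int64(510), 28), [682.9, 214.5]), ((np.int64(510), 32), [683.5, 211.1]), ((np.int64(510), 36), [684.1, 207.8]), ((np.int64(509), 40), [683.7, 204.3]), ((np.int64(509), 44), [684.3, 200.9]), ((np.int64(509), 48), [685.0, 197.5]), ((np.int64(508), 52), [684.6, 194.0]), ((np.int64(508), 56), [685.3, 190.6]), ((np.int64(508), 60), [685.9, 187.1]), ((np.int64(507), 64), [685.6, 183.6]), ((np.int64(507), 68), [686.3, 180.1]), ((np.int64(506), 72), [686.0, 176.5]), ((np.int64(506), 76), [686.6, 172.9]
[... 3856 characters left out ...]
 -35.1]), ((np.int64(417), 288), [621.1, -38.1]), ((np.int64(465), 292), [673.7, -41.5]), ((np.int64(485), 296), [697.3, -45.9]), ((np.int64(488), 300), [702.2, -50.9]), ((np.int64(494), 304), [710.7, -55.8]), ((np.int64(497), 308), [715.8, -60.9]), ((np.int64(494), 346), [729.3, -113.3]), ((np.int64(492), 350), [728.8, -119.2]), ((np.int64(490), 354), [728.3, -125.2]), ((np.int64(488), 358), [727.7, -131.3]), ((np.int64(487), 362), [728.5, -137.4]), ((np.int64(484), 366), [726.7, -143.6]), ((np.int64(483), 370), [727.4, -150.0]), ((np.int64(487), 374), [734.7, -156.5]), ((np.int64(492), 378), [743.5, -163.3]), ((np.int64(499), 382), [755.2, -170.3]), ((np.int64(505), 386), [765.8, -177.4])]
```

Emit:
{"method": "step_arm", "body": {"deltas": [[[0,0,0,-15,0,0,0],[0,0,0,-28,0,0,0],[0,0,0,-28,0,0,0],[0,0,0,-20,0,0,0],[0,0,0,-7,0,0,0],[0,0,0,0,0,0,0],[0,0,0,0,0,0,0]]]}}

```text
clock: 7.53
eef_pos: [478.5, 44.9, 105.7]
tool_rot: [3.141, 0.001, 1.615]
force: [0.8, -0.1, -4.6]
width: 12.7
```

```bash
python3 - <<'E'
from m import *
s=ctrl.read_state();print(s['eef_pos'],s['tool_rot'],s['force'],s['width'])
c,im,d=snap('side','s5')
c,im,d=snap('wrist','w5')
h=hsv(im);P=cloud(c,d)
b=((h[...,0]>100)&(h[...,0]<130)&(h[...,1]>120));b[260:]=0
q=P[b];print('wrist rib z',np.percentile(q[:,2],[5,50,95]));q=q[abs(q[:,2]-np.median(q[:,2]))<6];print(np.polyfit(q[:,1],q[:,0],1),np.polyfit(q[:,1],q[:,2],1))
cv2.imwrite('pics/w5s5.png',np.vstack([cv2.resize(np.load('s5.npz')['im'][130:270,180:400],None,fx=3,fy=3)])[...,::-1])
E
```

```text
[478.51781442  44.91172014 105.676257  ] [3.14134800e+00 5.41270571e-04 1.61491524e+00] [ 0.81635093 -0.09813047 -4.63032279] 12.745010121516565
wrist rib z [125.69391318 126.78164149 127.86316046]
[-4.36817906e-02  4.81496900e+02] [3.87644399e-04 1.26731805e+02]
```

View pics/w5s5.png

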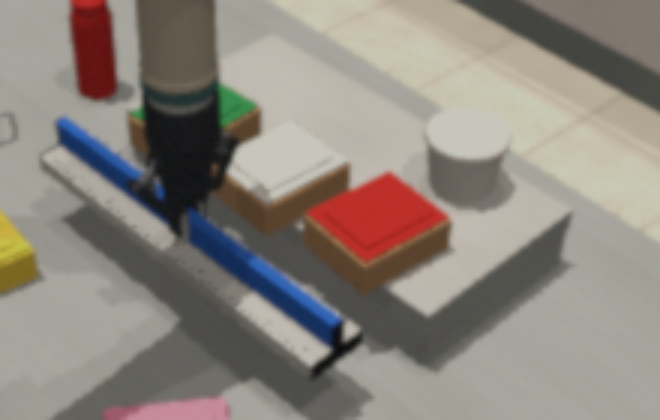

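Emit:
{"method": "step_arm", "body": {"deltas": [[[0,5,0.2,-2.5,0,0,0.002],[0,6,0.3,0,0,0,0],[0,6,0.3,0,0,0,0],[0,6,0.3,0,0,0,0],[0,5,0.2,0,0,0,0],[0,5,0.2,0,0,0,0],[0,5,0.2,0,0,0,0],[0,5,0.2,0,0,0,0],[0,4,0.2,0,0,0,0],[0,3,0.1,0,0,0,0]]]}}

```text
clock: 8.47
eef_pos: [526.7, 47.8, 102.3]
tool_rot: [-3.138, -0.0, 1.618]
force: [-5.9, -0.5, -1.1]
width: 13.4
```

```bash
python3 - <<'E'
from m import *
s=ctrl.read_state();print(s['eef_pos'],s['tool_rot'],s['force'],s['width'])
c,im,d=snap('wrist','w6')
h=hsv(im);P=cloud(c,d)
b=((h[...,0]>100)&(h[...,0]<130)&(h[...,1]>120));b[260:]=0
q=P[b];print('wrist rib z',np.percentile(q[:,2],[5,50,95]));q=q[abs(q[:,2]-np.median(q[:,2]))<6];print(np.polyfit(q[:,1],q[:,0],1),np.polyfit(q[:,1],q[:,2],1))
E
```

```text
[526.68545597  47.75561884 102.3338138 ] [-3.13760694e+00 -8.65604841e-05  1.61757986e+00] [-5.86126059 -0.49056935 -1.07827824] 13.351808157383415
wrist rib z [121.92595956 123.00772312 124.11178699]
[-4.48965655e-02  5.29367463e+02] [2.45533636e-03 1.22706834e+02]
```

View pics/w6.png

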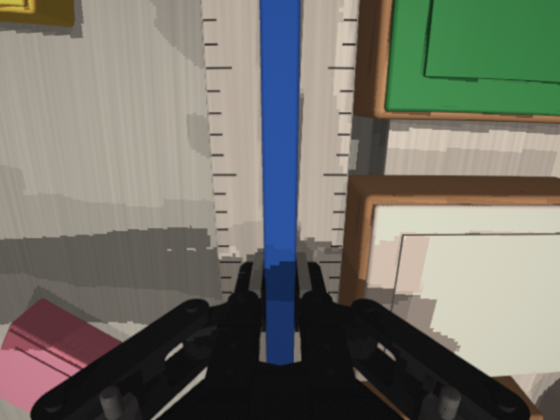

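Green and white are being pushed (wrist view: the bar edge at column 350 meets the green front at 360 and the white front at 345). About 19 mm remain.

Emit:
{"method": "step_arm", "body": {"deltas": [[[0,2,0.1,0,0,0,0],[0,2,0.1,0,0,0,0],[0,2,0.1,0,0,0,0],[0,2,0.1,0,0,0,0],[0,2,0.1,0,0,0,0],[0,1,0.1,0,0,0,0],[0,1,0.1,0,0,0,0],[0,1,0.1,0,0,0,0],[0,1,0,0,0,0,0]]]}}

```text
clock: 9.27
eef_pos: [541.7, 48.9, 102.5]
tool_rot: [-3.14, -0.0, 1.619]
force: [-4.2, -1.1, -6.6]
width: 12.9
```

Emit:
{"method": "step_arm", "body": {"deltas": [[[0,1,0,0,0,0,0],[0,1,0,0,0,0,0]]]}}

```text
clock: 9.43
eef_pos: [544.1, 49.1, 102.6]
tool_rot: [-3.141, -0.0, 1.619]
force: [-3.7, -0.2, -5.5]
width: 13.0
```

Emit:
{"method": "step_arm", "body": {"deltas": [[[0,1,0.1,0,0,0,0],[0,0,0,0,0,0,0]]]}}

```text
clock: 9.6
eef_pos: [545.6, 49.2, 102.8]
tool_rot: [3.141, -0.0, 1.619]
force: [-3.2, -0.2, -6.5]
width: 13.2
```

```bash
python3 - <<'E'
from m import *
s=ctrl.read_state();print(s['eef_pos'],s['tool_rot'],s['force'],s['torque'])
c,im,d=snap('wrist','w7')
c,im,d=snap('side','s7')
cv2.imwrite('pics/s7c.png',cv2.resize(im[130:270,180:400],None,fx=3,fy=3)[...,::-1])
E
```

```text
[545.55394685  49.23567516 102.82856698] [ 3.14107598e+00 -1.53292621e-04  1.61909169e+00] [-3.16931584 -0.19133462 -6.53681871] [-0.00927036  0.92638181 -0.04971714]
```

View pics/w7.png

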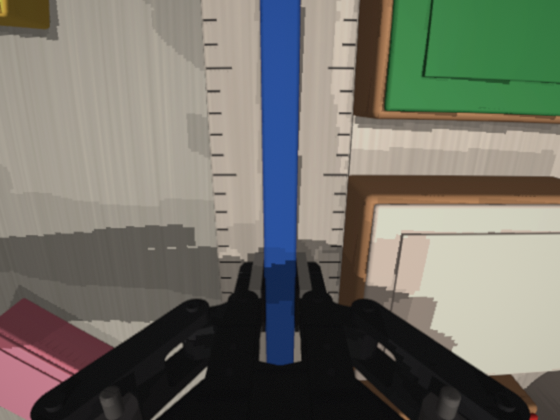

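View pics/s7c.png

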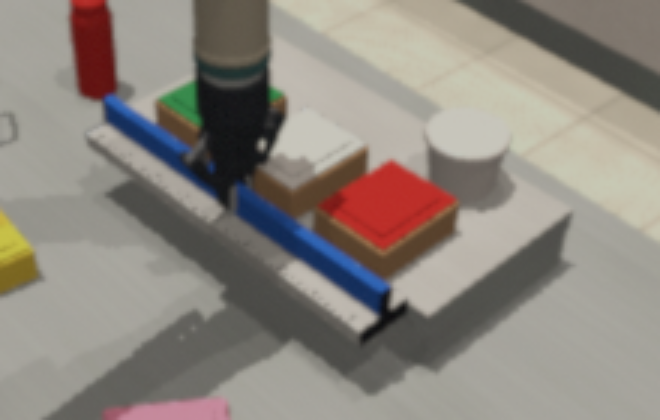

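Bar face and riser edge now nearly coincide (wrist (350,150)). I creep on until the lip stops the bar.

Emit:
{"method": "step_arm", "body": {"deltas": [[[0,1,0,0,0,0,0],[0,0,0,0,0,0,0]]]}}

```text
clock: 9.87
eef_pos: [545.9, 49.2, 102.9]
tool_rot: [-3.141, -0.0, 1.619]
force: [-5.8, 0.4, -4.1]
width: 13.0
```

Emit:
{"method": "step_arm", "body": {"deltas": [[[0,1,0,0,0,0,0],[0,0,0,0,0,0,0]]]}}

```text
clock: 10.03
eef_pos: [546.9, 49.2, 102.9]
tool_rot: [-3.141, -0.0, 1.619]
force: [-5.7, -1.0, -4.6]
width: 12.6
```

Emit:
{"method": "step_arm", "body": {"deltas": [[[0,1,0,0,0,0,0],[0,0,0,0,0,0,0]]]}}

```text
clock: 10.2
eef_pos: [547.8, 49.2, 103.0]
tool_rot: [-3.141, -0.0, 1.619]
force: [-5.5, 0.6, -3.0]
width: 13.0
```

Emit:
{"method": "step_arm", "body": {"deltas": [[[0,1,0,0,0,0,0],[0,0,0,0,0,0,0]]]}}

```text
clock: 10.37
eef_pos: [547.9, 49.2, 103.0]
tool_rot: [-3.139, -0.001, 1.619]
force: [-7.5, -0.3, -2.9]
width: 13.2
```

Emit:
{"method": "step_arm", "body": {"deltas": [[[0,1,0,0,0,0,0],[0,0,0,0,0,0,0]]]}}

```text
clock: 10.53
eef_pos: [548.0, 49.2, 102.8]
tool_rot: [-3.137, -0.001, 1.619]
force: [-8.4, -0.6, 0.7]
width: 12.9
```

```bash
python3 - <<'E'
from m import *
s=ctrl.read_state();print(s['eef_pos'],s['tool_rot'],s['force'],s['torque'])
c,im,d=snap('wrist','w8')
cv2.imwrite('pics/w8c.png',cv2.resize(im[60:260,250:450],None,fx=3,fy=3,interpolation=cv2.INTER_CUBIC)[...,::-1])
P=cloud(c,d)
for r in (125,130,140,150,160): print(r,[(u,np.round(P[r,u],1).tolist()) for u in range(338,366,3)])
E
```

```text
[547.96516817  49.22672177 102.8355434 ] [-3.13713071e+00 -8.73581582e-04  1.61881617e+00] [-8.42856798 -0.60220045  0.73731062] [ 0.02266339  1.96451783 -0.06596159]
125 [(338, [572.8, 125.4, 90.2]), (341, [574.4, 125.4, 89.2]), (344, [575.7, 125.6, 89.9]), (347, [577.2, 125.6, 89.8]), (350, [578.9, 125.7, 88.9]), (353, [582.5, 125.3, 79.9]), (356, [584.1, 125.4, 79.3]), (359, [585.4, 125.5, 80.6]), (362, [586.9, 125.6, 80.6]), (365, [588.6, 125.7, 80.0])]
130 [(338, [573.1, 123.1, 89.9]), (341, [574.8, 123.0, 88.5]), (344, [576.1, 123.2, 89.7]), (347, [577.8, 123.2, 88.2]), (350, [579.2, 123.3, 88.6]), (353, [582.9, 122.8, 79.1]), (356, [583.8, 123.0, 81.7]), (359, [585.6, 123.1, 80.7]), (362, [587.4, 123.1, 79.9]), (365, [589.1, 123.2, 79.5])]
140 [(338, [573.8, 118.2, 88.7]), (341, [575.3, 118.3, 88.7]), (344, [576.7, 118.4, 89.1]), (347, [577.9, 118.6, 90.4]), (350, [579.8, 118.5, 88.6]), (353, [583.3, 117.8, 80.2]), (356, [584.8, 117.9, 80.3]), (359, [586.4, 118.0, 80.3]), (362, [588.1, 118.0, 79.8]), (365, [589.4, 118.2, 80.8])]
150 [(338, [545.3, 132.7, 237.8]), (341, [576.0, 113.3, 88.1]), (344, [577.2, 113.5, 89.2]), (347, [578.6, 113.7, 89.8]), (350, [582.1, 112.7, 81.3]), (353, [584.1, 112.5, 79.4]), (356, [585.3, 112.8, 81.1]), (359, [587.2, 112.8, 79.9]), (362, [588.6, 112.9, 80.4]), (365, [590.6, 112.8, 79.0])]
160 [(338, [574.7, 108.4, 89.4]), (341, [576.3, 108.5, 89.0]), (344, [577.9, 108.5, 88.6]), (347, [579.1, 108.8, 89.9]), (350, [583.1, 107.2, 79.6]), (353, [584.6, 107.3, 79.9]), (356, [586.3, 107.4, 79.7]), (359, [587.7, 107.5, 80.2]), (362, [589.6, 107.5, 79.4]), (365, [590.9, 107.7, 80.4])]
```

View pics/w8c.png

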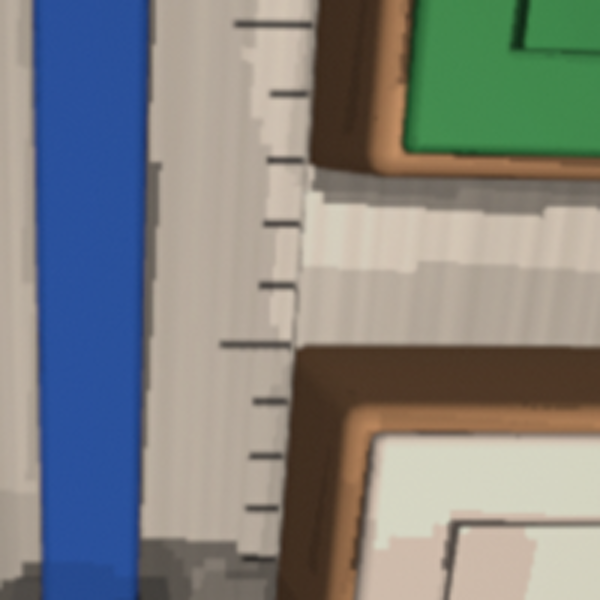

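Emit:
{"method": "step_arm", "body": {"deltas": [[[0,1,0,0,0,0,0],[0,0,0,0,0,0,0]]]}}

```text
clock: 10.75
eef_pos: [548.0, 49.2, 102.7]
tool_rot: [-3.135, -0.001, 1.619]
force: [-11.0, -0.8, 1.9]
width: 12.8
```

Emit:
{"method": "step_arm", "body": {"deltas": [[[0,1,0,0,0,0,0],[0,0,0,0,0,0,0]]]}}

```text
clock: 10.92
eef_pos: [548.0, 49.2, 102.6]
tool_rot: [-3.133, -0.001, 1.619]
force: [-11.5, 0.2, 2.9]
width: 13.0
```

```bash
python3 - <<'E'
from m import *
s=ctrl.read_state();print(s['eef_pos'],s['tool_rot'],s['force'],s['torque'])
c,im,d=snap('wrist','w9')
cv2.imwrite('pics/w9c.png',cv2.resize(im[60:260,250:450],None,fx=3,fy=3,interpolation=cv2.INTER_CUBIC)[...,::-1])
c,im,d=snap('top','t9')
cv2.imwrite('pics/t9c.png',cv2.resize(im[110:260,160:360],None,fx=4,fy=4,interpolation=cv2.INTER_CUBIC)[...,::-1])
E
```

```text
[548.03708741  49.18249097 102.55176597] [-3.13326222e+00 -1.21287575e-03  1.61874491e+00] [-11.50777905   0.18269555   2.90657239] [-0.03614405  2.57704816 -0.10173032]
```

View pics/t9c.png

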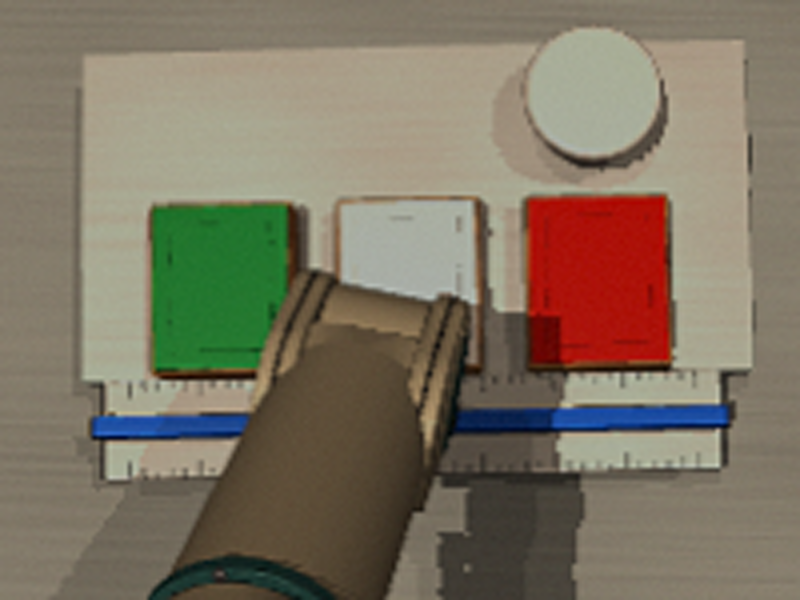

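Top view: all three box fronts meet the bar (y≈372 in the crop), and the bar lies along the riser front. It stopped dead at TCP x = 548 while the force rose, so it sits on the lip. Backing off.

Emit:
{"method": "step_arm", "body": {"deltas": [[[0,-4,-0.2,0,0,0,0],[0,-5,-0.2,0,0,0,0],[0,-10,-0.5,0,0,0,0],[0,-15,-0.7,0,0,0,0],[0,-20,-1,0,0,0,0],[0,-20,-1,0,0,0,0],[0,-10,-0.5,0,0,0,0],[0,0,0,0,0,0,0],[0,0,0,0,0,0,0]]]}}

```text
clock: 11.77
eef_pos: [470.7, 44.9, 103.7]
tool_rot: [3.136, 0.0, 1.619]
force: [0.7, 0.2, -5.2]
width: 13.0
```

```bash
python3 - <<'E'
from m import *
s=ctrl.read_state();print(s['eef_pos'],s['tool_rot'],s['force'])
c,im,d=snap('wrist','w10');P=cloud(c,d);h=hsv(im)
b=((h[...,0]>100)&(h[...,0]<130)&(h[...,1]>120));b[260:]=0
q=P[b];q=q[abs(q[:,2]-np.median(q[:,2]))<6];print(np.polyfit(q[:,1],q[:,0],1),np.polyfit(q[:,1],q[:,2],1))
cv2.imwrite('pics/w10c.png',cv2.resize(im[0:400,260:560],None,fx=1.5,fy=1.5,interpolation=cv2.INTER_CUBIC)[...,::-1])
E
```

```text
[470.74155912  44.92134781 103.66358065] [3.13613586e+00 1.88402335e-04 1.61867748e+00] [ 0.68524766  0.21501261 -5.19810052]
[-4.70923516e-02  4.73248331e+02] [7.82753802e-04 1.24119644e+02]
```

View pics/w10c.png

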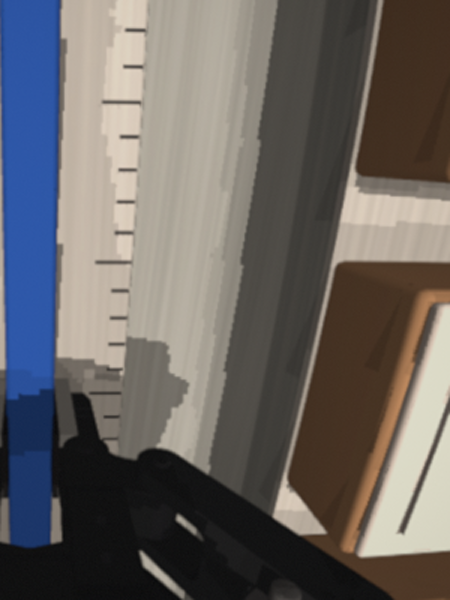

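The bar is clear. A thin light strip shows between the riser edge and the box bases, so I measure it.

```bash
python3 - <<'E'
from m import *
f=np.load('w10.npz');im=f['im'];d=f['d']
c=cam('wrist') # arm at rest, same pose
g=cv2.cvtColor(im,cv2.COLOR_RGB2GRAY).astype(int)
for r in (20,50,80,110,125,130,135,180,200,220,250,280,300,330,345):
    seg=g[r,400:540]
    # bright strip
    u=np.arange(400,540)
    row=g[r]
    us=[k for k in range(430,540) if row[k]>100 and row[k-8:k].min()<90]
    if us:
        a=us[0];e=a
        while e<555 and row[e]>100:e+=1
        W=ray(c,[(a-.5,r),(e-.5,r)],80)
        print(r,a,e,np.round(W[:,:2],1).tolist(),'w',round(np.linalg.norm(W[1]-W[0]),1), list(row[a-5:a+8]))
big=cv2.resize(im[0:360,430:530],None,fx=5,fy=5,interpolation=cv2.INTER_NEAREST)
cv2.imwrite('pics/w10d.png',np.hstack([big[:600],big[600:1200],])[:, :800][...,::-1])
E
```

```text
20 509 512 [[577.9, 176.3], [579.5, 176.5]] w 1.6 [np.int64(66), np.int64(68), np.int64(68), np.int64(69), np.int64(89), np.int64(130), np.int64(152), np.int64(146), np.int64(99), np.int64(56), np.int64(48), np.int64(49), np.int64(48)]
50 504 508 [[578.4, 162.5], [580.6, 162.8]] w 2.2 [np.int64(66), np.int64(70), np.int64(69), np.int64(68), np.int64(83), np.int64(124), np.int64(151), np.int64(149), np.int64(110), np.int64(64), np.int64(48), np.int64(50), np.int64(49)]
80 499 503 [[579.1, 148.3], [581.3, 148.5]] w 2.2 [np.int64(60), np.int64(64), np.int64(64), np.int64(64), np.int64(85), np.int64(129), np.int64(155), np.int64(148), np.int64(109), np.int64(63), np.int64(49), np.int64(50), np.int64(49)]
110 493 497 [[579.5, 133.4], [581.8, 133.6]] w 2.2 [np.int64(56), np.int64(63), np.int64(64), np.int64(64), np.int64(73), np.int64(115), np.int64(164), np.int64(176), np.int64(141), np.int64(87), np.int64(53), np.int64(50), np.int64(50)]
125 490 555 [[579.8, 125.7], [618.0, 128.6]] w 38.3 [np.int64(59), np.int64(68), np.int64(71), np.int64(72), np.int64(77), np.int64(118), np.int64(171),
[... 1775 characters left out ...]
, 16.0], [587.6, 16.1]] w 2.7 [np.int64(55), np.int64(58), np.int64(64), np.int64(65), np.int64(72), np.int64(101), np.int64(140), np.int64(149), np.int64(115), np.int64(68), np.int64(51), np.int64(52), np.int64(52)]
330 445 459 [[586.3, -8.2], [596.3, -8.2]] w 10.0 [np.int64(56), np.int64(63), np.int64(72), np.int64(72), np.int64(94), np.int64(150), np.int64(189), np.int64(201), np.int64(202), np.int64(200), np.int64(200), np.int64(201), np.int64(203)]
345 442 471 [[587.5, -21.3], [608.9, -21.3]] w 21.5 [np.int64(18), np.int64(19), np.int64(18), np.int64(20), np.int64(50), np.int64(103), np.int64(150), np.int64(169), np.int64(174), np.int64(176), np.int64(177), np.int64(178), np.int64(180)]
```

View pics/w10d.png

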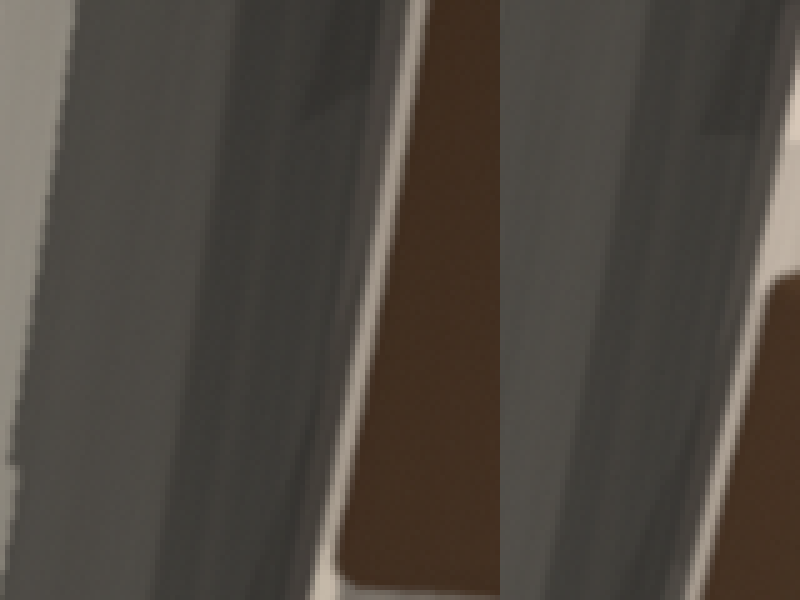

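```bash
python3 - <<'E'
from m import *
f=np.load('w10.npz');im=f['im'];d=f['d'];c=cam('wrist');P=cloud(c,d)
n=np.array([np.cos(.0465),np.sin(.0465)])
S=P[...,:2]@n; Z=P[...,2]; g=cv2.cvtColor(im,cv2.COLOR_RGB2GRAY)
T=-P[...,0]*n[1]+P[...,1]*n[0]
roi=np.zeros(S.shape,bool);roi[:400,400:]=1
for nm,t0,t1 in(('green',100,230),('white',-30,75)):
    for z0,z1 in((54,60),(60,66),(66,72),(72,78),(84,90),(90,96),(96,102),(102,108),(108,114),(114,120)):
        m=roi&(Z>z0)&(Z<z1)&(S>570)&(S<610)&(T>t0)&(T<t1)
        if m.sum()>20: print(nm,z0,z1,m.sum(),np.round(np.percentile(S[m],[25,50,75]),1))
E
```

```text
green 54 60 721 [585.2 585.5 585.8]
green 60 66 795 [585.1 585.5 585.8]
green 66 72 842 [585.2 585.5 585.8]
green 72 78 891 [585.1 585.5 585.8]
green 84 90 995 [585.3 585.6 586. ]
green 90 96 1077 [585.2 585.6 586. ]
green 96 102 1191 [585.2 585.6 586. ]
green 102 108 1257 [585.3 585.7 586.1]
green 108 114 1148 [585.1 585.6 586. ]
green 114 120 509 [585.2 585.6 586.1]
white 54 60 770 [585.2 585.5 585.8]
white 60 66 831 [585.4 585.7 585.9]
white 66 72 838 [585.2 585.5 585.8]
white 72 78 998 [585.3 585.6 585.9]
white 84 90 1196 [585.4 585.7 586.1]
white 90 96 1297 [585.3 585.7 586.1]
white 96 102 1381 [585.4 585.7 586.1]
white 102 108 1553 [585.4 585.7 586.1]
white 108 114 1735 [585.3 585.7 586.1]
white 114 120 2009 [585.4 585.8 586.2]
```

Flush within 0.2 mm for green and white; the strip is the boxes' rounded lower edge. Next I slide right to check red.

Emit:
{"method": "step_arm", "body": {"deltas": [[[0,1,-20,0,0,0,0],[0,1,-30,0,0,0,0],[0,1,-30,0,0,0,0],[0,1,-30,0,0,0,0],[0,1,-20,0,0,0,0],[0,0,0,0,0,0,0],[0,0,0,0,0,0,0]]]}}

```text
clock: 12.4
eef_pos: [475.3, -87.2, 103.1]
tool_rot: [3.138, 0.002, 1.615]
force: [-0.0, -0.1, -4.5]
width: 13.2
```

```bash
python3 - <<'E'
from m import *
s=ctrl.read_state();print(s['eef_pos'],s['tool_rot'],s['force'])
c,im,d=snap('wrist','w11');P=cloud(c,d)
n=np.array([np.cos(.0465),np.sin(.0465)])
S=P[...,:2]@n; Z=P[...,2]
T=-P[...,0]*n[1]+P[...,1]*n[0]
roi=np.zeros(S.shape,bool);roi[:400,380:]=1
for nm,t0,t1 in(('white',-30,75),('red',-160,-55),('redL',-95,-65),('redR',-155,-110)):
    for z0,z1 in((54,66),(66,78),(84,96),(96,108),(108,120)):
        m=roi&(Z>z0)&(Z<z1)&(S>570)&(S<610)&(T>t0)&(T<t1)
        if m.sum()>20: print(nm,z0,z1,m.sum(),np.round(np.percentile(S[m],[25,50,75]),1),np.round(T[m].min()),np.round(T[m].max()))
for (u,v) in ((50,200),): pass
m=(Z>30)&(Z<56)&(P[...,0]<430)&(P[...,0]>250);print('pink max x',np.percentile(P[m][:,0],[50,99]) if m.any() else None)
E
```

```text
[475.3426535  -87.24593667 103.13720207] [3.13809228e+00 1.61018105e-03 1.61532998e+00] [-0.04449801 -0.1136115  -4.47703738]
white 54 66 1485 [584.6 584.9 585.3] -30.0 33.0
white 66 78 1731 [584.7 585.  585.4] -30.0 29.0
white 84 96 2023 [584.7 585.1 585.5] -27.0 24.0
white 96 108 2351 [584.7 585.1 585.6] -27.0 21.0
white 108 120 1017 [584.7 585.1 585.6] -27.0 17.0
red 54 66 1563 [584.8 585.  585.3] -160.0 -55.0
red 66 78 1935 [584.7 585.  585.3] -160.0 -55.0
red 84 96 2560 [584.9 585.2 585.6] -157.0 -57.0
red 96 108 3051 [584.8 585.2 585.6] -158.0 -57.0
red 108 120 3780 [584.8 585.2 585.7] -156.0 -57.0
redL 54 66 517 [584.7 585.  585.3] -95.0 -65.0
redL 66 78 617 [584.7 585.  585.3] -95.0 -65.0
redL 84 96 813 [584.8 585.1 585.4] -95.0 -65.0
redL 96 108 1005 [584.8 585.1 585.5] -95.0 -65.0
redL 108 120 1301 [584.8 585.1 585.6] -95.0 -65.0
redR 54 66 584 [584.9 585.1 585.3] -155.0 -110.0
redR 66 78 732 [584.7 585.  585.3] -155.0 -110.0
redR 84 96 932 [584.9 585.2 585.5] -155.0 -110.0
redR 96 108 1059 [584.8 585.1 585.5] -155.0 -110.0
redR 108 120 1359 [584.9 585.2 585.6] -155.0 -110.0
pink max x [327.07019404 390.90345109]
```

View pics/w11.png

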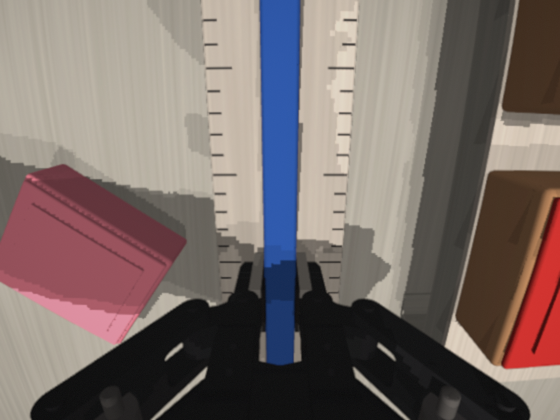

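Red is flush too. Wrist view: the bar is clear of pink (nearest corner (185,240)) and red (front at column 490). Laying the bar down here.

Emit:
{"method": "step_arm", "body": {"deltas": [[[0,4,0,-8,0,0,0],[0,4,0,-15,0,0,0],[0,0,0,-15,0,0,0],[0,0,0,-12,0,0,0],[0,0,0,-8,0,0,0],[0,0,0,-5,0,0,0],[0,0,0,-2,0,0,0],[0,0,0,0,0,0,0],[0,0,0,0,0,0,0]]]}}

```text
clock: 13.2
eef_pos: [481.6, -85.0, 38.1]
tool_rot: [3.141, 0.0, 1.619]
force: [-0.6, -0.4, -3.0]
width: 13.0
```

Emit:
{"method": "step_arm", "body": {"deltas": [[[0,0,0,-1.5,0,0,0],[0,0,0,-1.5,0,0,0],[0,0,0,0,0,0,0],[0,0,0,0,0,0,0]]]}}

```text
clock: 13.53
eef_pos: [481.3, -85.1, 35.0]
tool_rot: [3.141, -0.0, 1.619]
force: [-0.2, 0.2, -4.6]
width: 12.6
```

Emit:
{"method": "step_arm", "body": {"deltas": [[[0,0,0,-1,0,0,0],[0,0,0,0,0,0,0]]]}}

```text
clock: 13.7
eef_pos: [481.2, -85.1, 33.8]
tool_rot: [3.142, -0.0, 1.619]
force: [-0.7, -0.0, -4.9]
width: 12.8
```

Emit:
{"method": "step_arm", "body": {"deltas": [[[0,0,0,-1,0,0,0],[0,0,0,0,0,0,0]]]}}

```text
clock: 13.87
eef_pos: [481.2, -85.1, 33.6]
tool_rot: [3.141, -0.0, 1.619]
force: [-1.5, 0.6, 6.7]
width: 13.1
```

Touchdown (force changed from -5 to +7 N). Release and rise.

Emit:
{"method": "step_arm", "body": {"deltas": [[[0.4,0,0,0,0,0,0],[0.6,0,0,0,0,0,0],[0.6,0,0,0,0,0,0],[0.6,0,0,0,0,0,0],[0.6,0,0,0,0,0,0],[0.6,0,0,5,0,0,0],[0.6,0,0,10,0,0,0],[0.6,0,0,25,0,0,0],[0.6,0,0,35,0,0,0],[0.6,0,0,40,0,0,0]]]}}

```text
clock: 14.7
eef_pos: [479.9, -84.9, 148.8]
tool_rot: [-3.139, -0.001, 1.618]
force: [1.5, -0.3, -0.0]
width: 51.4
```

Emit:
{"method": "step_arm", "body": {"deltas": [[[0.6,-5,0,40,0,0,0],[0.6,-10,-20,40,0,0,0],[0.6,-10,-40,30,0,0,0],[0.6,-10,-40,20,0,0,0],[0.6,-5,-40,0,0,0,0],[0.6,0,-40,0,0,0,0],[0.6,0,-40,0,0,0,0],[0.6,0,0,0,0,0,0],[0.6,0,0,0,0,0,0]]]}}

```text
clock: 15.45
eef_pos: [443.5, -295.0, 267.7]
tool_rot: [3.141, 0.001, 1.613]
force: [-0.4, -0.2, -0.4]
width: 51.0
```

```bash
python3 - <<'E'
from m import *
s=ctrl.read_state();print(s['clock'],s['eef_pos'],s['tool_rot'],s['force'],s['width'])
c,im,d=snap('top','t12');boxes(c,im,d)
P=cloud(c,d);h=hsv(im);b=((h[...,0]>100)&(h[...,0]<130)&(h[...,1]>120)&(P[...,0]>430)&(P[...,0]<540));q=P[b]
print('rib z',np.percentile(q[:,2],[10,50,90]),q.min(0),q.max(0))
snap('side','s12')
f=np.load('top0.npz')['im'];
print([np.abs(im[a:b_,e:g].astype(int)-f[a:b_,e:g]).mean() for a,b_,e,g in ((115,155,288,330),(165,200,110,150),(230,310,65,140),(260,312,432,482))])
E
```

```text
15.45 [ 443.51790386 -295.01305321  267.65514363] [3.14133669e+00 1.29580201e-03 1.61312763e+00] [-0.3932146  -0.1658458  -0.37886002] 50.996798291213125
red [ 292  159   35   42 1391] [309.15384615 179.26383896] z 126.97544070169852 rect [649.8 -77. ] [113.1  93.1] 1.66
[[591.9000244140625, -32.099998474121094], [594.5999755859375, -125.0999984741211], [707.5999755859375, -121.9000015258789], [704.9000244140625, -28.899999618530273]]
green [ 198  161   34   42 1363] [214.62142333 181.2839325 ] z 127.03864327641884 rect [637.9 181.8] [113.2  91.8] 2.75
[[579.0999755859375, 224.89999389648438], [583.5, 133.1999969482422], [696.5999755859375, 138.60000610351562], [692.2000122070312, 230.3000030517578]]
white [ 245  160   35   42 1374] [261.55895197 180.33114993] z 126.94365648054159 rect [644.1  52.6] [112.3  92.9] 3.33
[[585.2999877929688, 95.69999694824219], [590.7000122070312, 2.9000000953674316], [702.7999877929688, 9.5], [697.4000244140625, 102.19999694824219]]
rib z [50.40699882 53.59664117 57.08714524] [ 432.00323096 -340.94571936   45.77693474] [ 506.21108661  132.3189683  1264.96325392]
[np.float64(5.811507936507937), np.float64(3.743809523809524), np.float64(15.024666666666667), np.float64(37.51320512820513)]
```

View pics/t12.png

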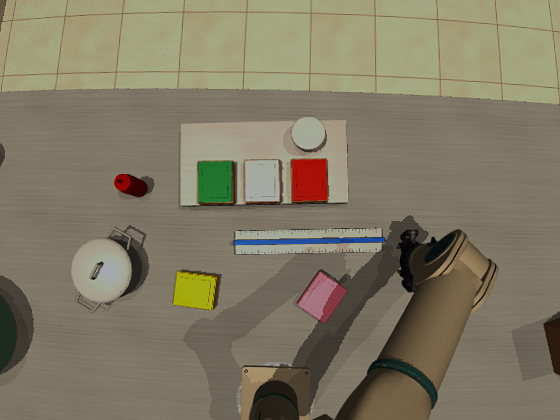

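View pics/s12.png

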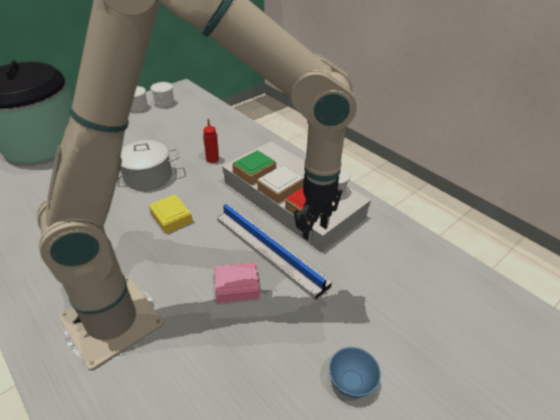

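Top and side views: the boxes stand in line along the riser edge (row about 203), and the straightedge lies flat with its rib up at (310,241). The tub, bottle, pot and bowl are unmoved and the gripper is free. Handing in.

```bash
python3 -c "
from cell import ctrl
print(ctrl.finish_job())"
```

```text
the job is handed in; nothing more can be done
None
```

The three meal boxes now stand in one straight line, flush with the riser's front edge. I handed the job in at about 15.5 s. No verdict is reported.

**What I did:** I took the straightedge by its blue rib and pushed the row back with its long edge until the bar rested on the riser's front lip. The force along the push was about 11 N there. I then laid the bar flat on the table in front of the riser, rib up, let go and moved the arm clear.

**Last checks:**
- **Fronts against the lip:** wrist depth put all three fronts within about 0.2 mm of the lip. I took this after backing off, before laying the bar down.
- **Box angles:** the final top view showed lid angles of 1.7 to 3.3°, against about 2.7° for the riser. That spread fits the view's coarse pixels (about 3 mm) and is less exact than the depth check.
- **Straightedge:** the rib top measures about 54 mm above the table, so it lies flat.
- **Bystanders:** the soup tub, sauce bottle, pot and bowl look unmoved in the final views. The before-and-after picture difference was small at the tub and bottle. It was larger at the pot and bowl; I put that down to the arm and its shadows and did not measure their positions.
- **One reading that disagreed:** a bright strip about 2 mm wide showed under the box fronts, as if they sat too far back. The depth check contradicted it, and I put it down to the boxes' rounded lower edges.

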